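# Sweep the loose nuts through the gate into the slot

## Task

Clear the three loose hex nuts off the plywood sorting box: with the fingertips, push them along the deck, one at a time, through the narrow gate so that each drops into the slot behind it. Sweep them only, never pick one up, and leave the standing bolt, the wooden block and, on the bench around, the sanding block, file and padlock where they are.

Things in the scene. Friction and masses are not known exactly. Their poses are not given: they have to be found in the camera images.
- sorter: Fixed plywood sorting box, 325 mm (its x) by 280 mm (its y), deck 65 mm above the bench. Origin at bench level; its x axis points along the deck towards gate and slot; it may stand turned. In its frame the flat deck spans x -142 to +75 mm, y -132 to +132 mm. Rims 10 mm high, 8 mm thick, bound it at the -x end and both sides; at the +x end is the gate wall.
- gate (a point): Middle of the gate at deck height, at x 69 mm, y 0 in the box's frame: a 46 mm wide gap in a wall 16 mm high and 12 mm thick (x 63 to 75 mm). On both sides 45-degree flares, 16 mm high, lead into it, from (x 41, y +-45 mm) to (x 63, y +-23 mm). The deck ends in a square edge at the gate's far face, x 75 mm: a nut tips into the slot once its centre is past it.
- slot (a point): Middle of the slot's open mouth at deck height, at x 112.5 mm, y 0 in the box's frame. The slot is an open-topped pit directly behind the gate, 75 mm long (x 75 to 150 mm), 56 mm wide (y -28 to +28 mm) and 59 mm deep.
- nut1_center (a point): Centre of a loose plain steel hex nut lying flat on the deck, one of three alike: 30 mm across flats, 35 mm across corners, 14 mm high, 18 mm hole, about 50 g. The point is half-way up (7 mm above its underside).
- nut2_center (a point): Centre of a loose plain steel hex nut lying flat on the deck, one of three alike: 30 mm across flats, 35 mm across corners, 14 mm high, 18 mm hole, about 50 g. The point is half-way up (7 mm above its underside).
- nut3_center (a point): Centre of a loose plain steel hex nut lying flat on the deck, one of three alike: 30 mm across flats, 35 mm across corners, 14 mm high, 18 mm hole, about 50 g. The point is half-way up (7 mm above its underside).
- bolt: Loose steel bolt standing on its hex head on the deck beside the way to the gate: head 30 mm across flats, 12 mm high; shank 20 mm thick; 52 mm tall in all. Origin under the head. To be left standing.
- block: Loose beech block standing on the deck beside the way to the gate, 34 x 34 mm, 45 mm tall. Origin at the middle of its underside. To be left standing.
- sanding_block: Wooden sanding block lying on the bench, 90 x 75 x 30 mm, origin at the middle of its underside; leave alone.
- file: Flat file lying on the bench, blade 220 mm along its +x from the origin, wooden handle 110 mm along its -x, 24 mm high; leave alone.
- padlock: Brass padlock lying on the bench, 45 x 40 x 18 mm, origin at the middle of its underside, shackle along its +x; leave alone.

How it is judged:
By the outcome, as a careful person would: the job done as asked, in the order asked, and still so for the second after the job is handed in, with the robot touching nothing.
It also fails if it takes over 64 s, if anything falls off the work surface, if the arm or the gripper's body presses on something with over 40 N, if the wrist force passes 120 N, or if a joint passes its speed limit or range.

## Robot

A 6-joint arm with a two-finger parallel gripper is mounted at the origin on the work surface. World frame = base frame: x ahead of the robot, y to its left, z up, the work surface at z = 0. Lengths are in mm, angles in degrees, forces in N, time in s.
With the tool pointing down it reaches from about 300 to 850 mm from the base axis. Payload 4.2 kg.
Tool frame: the origin (TCP) lies midway between the tips of the shut fingers; the grasp point (between the pads) lies 19 mm behind it; z points along the fingers, y is the direction in which the jaws open and shut (so a half turn about z gives the same grasp; the last joint's range is limited). The gripper opens to 91 mm and grips with 3 to 60 N. Pads are 32 mm wide; open, the fingers measure 118 mm over their backs; the gripper's body (76 mm by 178 mm) begins 60 mm behind the grasp point.
Start: joints at [69.041, 18.312, 89.639, -0, 72.044, -1.146], TCP at [194.899, 540.978, 213.976] pointing down, gripper open.
Joint ranges: [-177.97, 177.97], [-48.28, 115.42], [12.27, 149.76], [-77.06, 257.06], [2.81, 150.46], [-146.56, 146.56]. Speed limits (degrees/s): [147.25, 147.25, 180, 180, 180, 180].

## Interface

Orientations are given as [roll, pitch, yaw] about the fixed x, y, z axes, in that order (R = Rz(yaw) Ry(pitch) Rx(roll)).
In Python, from workcell import env gives the robot as it stands.
- The arm moves only by the shell command python3 -m jog 'ROWS' [FORCE]. ROWS is JSON, a list of rows, each an object of numbers: "dx", "dy", "dz": the shift along the world's x, y, z in m; "wx", "wy", "wz": the turn, a rotation vector about the world's x, y, z in rad; "grip": the gripper's target within -1 to 1 (shut at 1, half-way at 0, fully open at -1). In form: [{"dx": .., "dy": .., "dz": .., "wx": .., "wy": .., "wz": .., "grip": ..}, ...]. A call has 1 to 10 rows; each row shifts and turns the commanded pose from where the row before left it; what a row does not reach is not made up. A row lasts 1/10 s, in which the tool goes at most 50 mm and 8.59 degrees, less where a joint would pass 70% of its speed; a pose out of reach is approached as far as the arm can. A call with a gripper value outside its range is refused whole. The fingers move at their own pace and stop on an object; FORCE is the grip in N (left out, the last holds). Time passes only in rows, so rows that do not move let the fingers close. It gives the time, the measured TCP pose, the force and the opening at its end, in the units of the state.
- env.state(): the state, without advancing time (a new reading comes with each control period).
- env.grab_frame(name): name is "scene" or "top"; returns the picture (480x640x3 uint8, red, green, blue); there is no depth.
- env.get_calibration(name): a dict with "fx", "fy", "cx", "cy" (pixels), "k1" (the pictures are not rectified: a ray, as slopes to the right and down, at radius r is drawn at 1 + k1 r^2 times it, then the intrinsics apply), "R" (3x3) and "t" (3): a world point X has camera coordinates R X + t. Camera axes: x right, y down, z forward; pixel columns grow to the right and rows downward; lengths in mm; the calibration is good to about 2 mm. A picture is of the moment at which its call begins. get_calibration takes no time and is no camera call.
- env.job_done(): hands the job in, once; it reports no verdict.
The state is a dict: "time_s": time; "qpos": joint angles; "qvel": joint speeds; "effort": joint torques, N m; "ee_pos": TCP position; "ee_rot": TCP orientation; "force": force on the tool from outside, world axes, zero at the start; "torque": the same for the moment, N m; "gripper_width": finger opening in mm.
Only numpy, scipy, OpenCV 4.12 (cv2) and the standard library are available. Lean on these libraries where they do the work, as an engineer would, in place of code of your own. Each camera call takes 0.05 s, during which the arm holds its last target. There are 200 camera calls.

## Working session

There is one attempt and no reset: what is moved stays moved. The work goes in short steps, Python scripts to look and compute and a shell command to move; the robot and the scene stay as the last step left them, time stands still between calls to the robot, and variables do not carry over. Pictures are saved under pics/ and viewed, about 8 in all and at most 12, crops included, and the job is handed in when it is done.

```bash
mkdir -p pics
cat > h.py <<'E'
import numpy as np, cv2
from workcell import env
def ray(name,uv):
    c=env.get_calibration(name); K=np.array([[c['fx'],0,c['cx']],[0,c['fy'],c['cy']],[0,0,1.]])
    p=cv2.undistortPoints(np.array(uv,float).reshape(-1,1,2),K,np.array([c['k1'],0,0,0.]))[:,0]
    R=np.array(c['R']);t=np.array(c['t']).ravel()
    return -R.T@t,(R.T@np.c_[p,np.ones(len(p))].T).T
def pt(name,uv,z):
    o,d=ray(name,uv); return o+d*((z-o[2])/d[:,2])[:,None]
def snap(name,f):
    im=env.grab_frame(name); cv2.imwrite('pics/'+f,im[:,:,::-1]); return im
E
python3 - <<'E'
from h import *
for n in('scene','top'):
    snap(n,n+'0.png'); print(n,ray(n,[[320,240]]),env.get_calibration(n)['fx'])
print(env.state())
E
```

```text
scene (array([1394.01398798,  185.22594262,  784.70993944]), array([[-0.75218765, -0.19525157, -0.62955664]])) 512.9606732059867
top (array([ 413.33337429,  -57.94618703, 1084.75604872]), array([[ 0.1566605 ,  0.04007294, -0.98696368]])) 476.33145056734
{'time_s': 0.1, 'qpos': array([ 6.90414450e+01,  1.83469347e+01,  8.97000221e+01, -1.04283137e-03,
        7.20436321e+01, -1.14513496e+00]), 'qvel': array([-0.05058635, -0.10967591, -0.15506455,  0.07041141,  0.01689712,
        0.03945608]), 'effort': array([ 8.98639446e-04, -4.13323331e+01, -2.32507879e+01,  7.30613130e-02,
        4.20471956e-02, -4.15980594e-05]), 'ee_pos': array([194.73495729, 540.53506611, 213.21070716]), 'ee_rot': array([-1.79909409e+02, -8.19094967e-04,  1.60186902e+02]), 'force': array([ 0.36401193,  0.49000483, -0.26873798]), 'torque': array([-0.02198578, -0.01606005,  0.02613958]), 'gripper_width': 90.83163380890493}
```

View pics/top0.png

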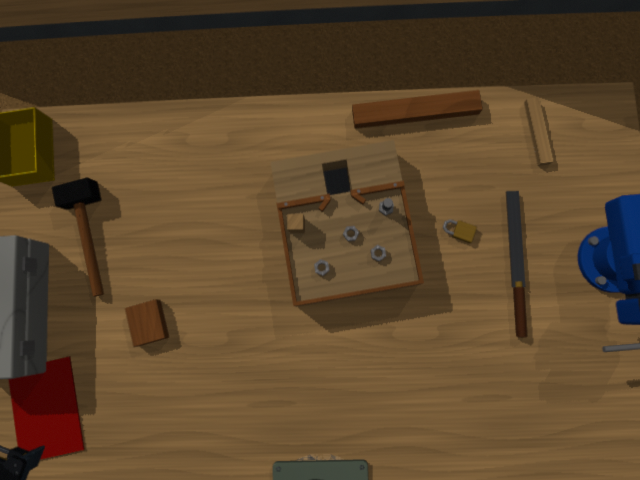

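View pics/scene0.png

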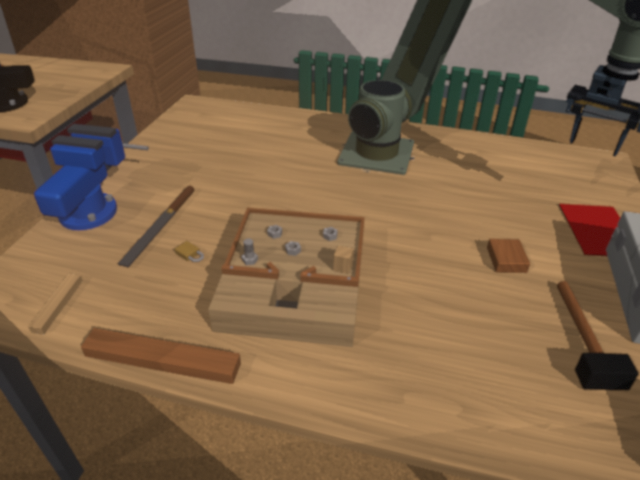

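The top view shows the box at about (345,225) with its gate pointing up the image. The nuts are near (322,268), (378,253) and (351,233), the block near (296,222) and the bolt near (387,206). I'll enlarge the box next.

Run:
```python
from h import *
im=cv2.imread('pics/top0.png')[140:310,265:430]
cv2.imwrite('pics/crop0.png',cv2.convertScaleAbs(cv2.resize(im,None,fx=3.5,fy=3.5,interpolation=cv2.INTER_CUBIC),alpha=1.6))
# dark-grey low-saturation blobs on deck
full=cv2.imread('pics/top0.png');hsv=cv2.cvtColor(full,cv2.COLOR_BGR2HSV)
m=((hsv[...,1]<70)).astype(np.uint8);m[:140]=0;m[310:]=0;m[:,:265]=0;m[:,430:]=0
n,l,s,c=cv2.connectedComponentsWithStats(m)
for i in range(1,n):
    if s[i,4]>15: print(s[i],c[i],pt('top',c[i],74)[0])
# orange rims
m=((hsv[...,1]>150)&(hsv[...,0]<14)&(hsv[...,2]>70)).astype(np.uint8);m[:140]=0;m[310:]=0;m[:,:265]=0;m[:,430:]=0
ys,xs=np.nonzero(m);h=cv2.convexHull(np.c_[xs,ys].astype(np.int32));q=cv2.approxPolyDP(h,5,True)[:,0]
for u in q: print(u,pt('top',u,75)[0])
```

```text
[324 168  26  26 536] [336.68470149 180.67350746] [703.89730086 -56.95729455  74.        ]
[379 198  15  17 193] [386.04145078 206.2746114 ] [ 642.76199922 -161.79816137   74.        ]
[343 226  16  15 145] [350.44137931 233.09655172] [586.57415145 -82.78122371  74.        ]
[371 245  15  16 149] [377.91275168 252.62416107] [ 542.34168241 -139.77096751   74.        ]
[314 259  15  17 143] [321.29370629 267.04195804] [515.33005279 -18.09718629  74.        ]
[422 281] [ 478.87345612 -229.74270949   75.        ]
[294 304] [438.69939838  41.67343997  75.        ]
[277 204] [656.20433295  74.70076435  75.        ]
[403 183] [ 692.974118   -200.91908566   75.        ]
```

View pics/crop0.png

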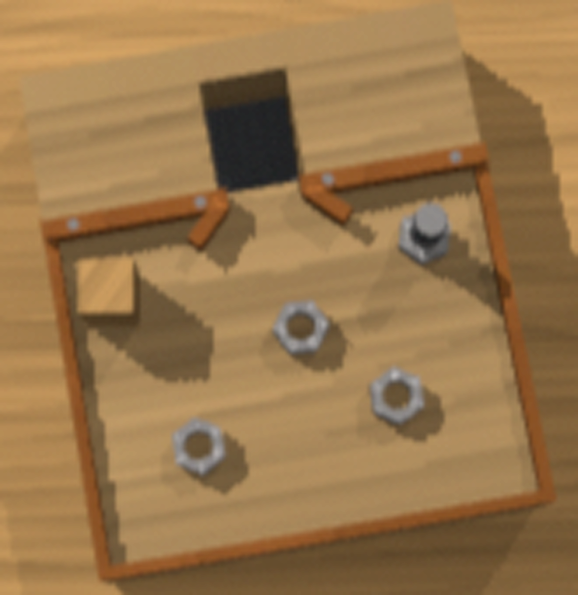

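The crop confirms three nuts lying flat on the deck, the bolt by the right gate wall, the block by the left rim, and a clear gate. I'll fit the box frame next.

```bash
cat >> h.py <<'E'
def fit(P,Q): # box xy -> world xy
    p,q=P.mean(0),Q.mean(0);a,b=P-p,Q-q
    th=np.arctan2((a[:,0]*b[:,1]-a[:,1]*b[:,0]).sum(),(a*b).sum())
    R=np.array([[np.cos(th),-np.sin(th)],[np.sin(th),np.cos(th)]]);return th,R,q-R@p
E
python3 - <<'E'
from h import *
o=np.array([265,140])
C=[((107,580),75,(-150,140)),((552,497),75,(-150,-140)),((45,226),81,(75,140)),((487,148),81,(75,-140)),((201,84),65,(150,28)),((287,69),65,(150,-28)),((22,75),65,(175,140)),((452,3),65,(175,-140))]
W=np.array([pt('top',np.array(c)/3.5+o-.4,z)[0,:2] for c,z,_ in C]);P=np.array([b for *_,b in C],float)
th,R,t=fit(P,W);print(np.degrees(th),t);print((W-t)@R-P)
for n,u,z in[('nutmid',(350.44,233.1),78),('nutR',(377.9,252.6),78),('nutL',(321.3,267),78),('block',(295.5,222),110),('bolttop',(388,202.5),117)]:
    w=pt('top',u,z)[0,:2];print(n,w,(w-t)@R)
print('gate',R@[69,0]+t)
np.savez('box.npz',th=th,R=R,t=t)
E
```

```text
8.205621023183411 [602.47852232 -74.51217535]
[[ 1.33510861 -3.6257144 ]
 [ 4.14979757  3.60143272]
 [-2.62288268 -1.47686212]
 [-2.84454976  0.98913143]
 [-0.10318055 -0.26241367]
 [-0.2892824   0.32866773]
 [ 1.66185344 -0.82881545]
 [-1.28686423  1.27457376]]
nutmid [585.88117833 -82.67972163] [-17.59314575  -5.71505574]
nutR [ 541.88375442 -139.42242398] [-69.23879525 -55.59726167]
nutL [515.01543083 -18.27070087] [-78.5405421   68.14894768]
block [607.84160551  31.8137923 ] [ 20.48366102 104.47197561]
bolttop [ 640.85587955 -161.80565383] [ 25.52540672 -91.87723627]
gate [670.77211643 -64.66407891]
```

```bash
python3 -m jog '[{"dx":0.022,"dy":-0.0395,"wz":0.0305,"grip":0.85},{"dx":0.022,"dy":-0.0395,"wz":0.0305,"grip":0.85},{"dx":0.022,"dy":-0.0395,"wz":0.0305,"grip":0.85},{"dx":0.022,"dy":-0.0395,"wz":0.0305,"grip":0.85},{"dx":0.022,"dy":-0.0395,"wz":0.0305,"grip":0.85},{"dx":0.022,"dy":-0.0395,"wz":0.0305,"grip":0.85},{"dx":0.022,"dy":-0.0395,"wz":0.0305,"grip":0.85},{"dx":0.022,"dy":-0.0395,"wz":0.0305,"grip":0.85}]'
python3 -m jog '[{"dx":0.022,"dy":-0.0395,"wz":0.0305,"grip":0.85},{"dx":0.022,"dy":-0.0395,"wz":0.0305,"grip":0.85},{"dx":0.022,"dy":-0.0395,"wz":0.0305,"grip":0.85},{"dx":0.022,"dy":-0.0395,"wz":0.0305,"grip":0.85},{"dx":0.022,"dy":-0.0395,"wz":0.0305,"grip":0.85},{"dx":0.022,"dy":-0.0395,"wz":0.0305,"grip":0.85},{"dx":0.022,"dy":-0.0395,"wz":0.0305,"grip":0.85},{"dx":0.020,"dy":-0.038,"wz":0.0305,"grip":0.85},{"grip":0.85}]'
```

```text
invalid input
invalid input
```

```bash
python3 -m jog '[{"dx":0.022,"dy":-0.0395,"dz":0,"wx":0,"wy":0,"wz":0.0305,"grip":0.85}]'; python3 -m jog 2>&1 | head; python3 -m jog --help 2>&1 | head -20
```

```text
time_s: 0.2
ee_pos: [215.8, 504.2, 213.0]
ee_rot: [179.9, -0.1, 162.2]
force: [1.7, -0.7, -0.0]
gripper_width: 85.6
invalid input
invalid input: not JSON, or not a number
```

All keys are required.

```bash
python3 -m jog '[{"dx":0.022,"dy":-0.0395,"dz":0,"wx":0,"wy":0,"wz":0.0305,"grip":0.85},{"dx":0.022,"dy":-0.0395,"dz":0,"wx":0,"wy":0,"wz":0.0305,"grip":0.85},{"dx":0.022,"dy":-0.0395,"dz":0,"wx":0,"wy":0,"wz":0.0305,"grip":0.85},{"dx":0.022,"dy":-0.0395,"dz":0,"wx":0,"wy":0,"wz":0.0305,"grip":0.85},{"dx":0.022,"dy":-0.0395,"dz":0,"wx":0,"wy":0,"wz":0.0305,"grip":0.85},{"dx":0.022,"dy":-0.0395,"dz":0,"wx":0,"wy":0,"wz":0.0305,"grip":0.85},{"dx":0.022,"dy":-0.0395,"dz":0,"wx":0,"wy":0,"wz":0.0305,"grip":0.85}]'
python3 -m jog '[{"dx":0.022,"dy":-0.0395,"dz":0,"wx":0,"wy":0,"wz":0.0305,"grip":0.85},{"dx":0.022,"dy":-0.0395,"dz":0,"wx":0,"wy":0,"wz":0.0305,"grip":0.85},{"dx":0.022,"dy":-0.0395,"dz":0,"wx":0,"wy":0,"wz":0.0305,"grip":0.85},{"dx":0.022,"dy":-0.0395,"dz":0,"wx":0,"wy":0,"wz":0.0305,"grip":0.85},{"dx":0.022,"dy":-0.0395,"dz":0,"wx":0,"wy":0,"wz":0.0305,"grip":0.85},{"dx":0.022,"dy":-0.0395,"dz":0,"wx":0,"wy":0,"wz":0.0305,"grip":0.85},{"dx":0.022,"dy":-0.0395,"dz":0,"wx":0,"wy":0,"wz":0.0305,"grip":0.85},{"dx":0.020,"dy":-0.038,"dz":0,"wx":0,"wy":0,"wz":0.0305,"grip":0.85},{"dx":0,"dy":0,"dz":0,"wx":0,"wy":0,"wz":0,"grip":0.85}]'
```

```text
time_s: 0.9
ee_pos: [371.2, 223.2, 213.8]
ee_rot: [-180.0, -0.0, 174.3]
force: [0.8, 0.5, -0.1]
gripper_width: 30.2
time_s: 1.8
ee_pos: [546.8, -93.8, 213.0]
ee_rot: [-179.9, 0.0, -172.1]
force: [0.1, 0.5, 0.1]
gripper_width: 6.9
```

```bash
python3 -m jog '[{"dx":0,"dy":0,"dz":-0.04,"wx":0,"wy":0,"wz":0,"grip":0.85},{"dx":0,"dy":0,"dz":-0.04,"wx":0,"wy":0,"wz":0,"grip":0.85},{"dx":0,"dy":0,"dz":-0.03,"wx":0,"wy":0,"wz":0,"grip":0.85},{"dx":0,"dy":0,"dz":0,"wx":0,"wy":0,"wz":0,"grip":0.85},{"dx":0,"dy":0,"dz":0,"wx":0,"wy":0,"wz":0,"grip":0.85}]'
python3 - <<'E'
from h import *
b=np.load('box.npz');p=env.state()['ee_pos'];print(p,(p[:2]-b['t'])@b['R'])
a=snap('top','a.png')[130:320,240:450];c=snap('scene','b.png')[195:345,200:380]
cv2.imwrite('pics/ab.png',np.hstack([cv2.resize(a,(400,362)),cv2.resize(c,(400,362))])[:,:,::-1])
E
```

```text
time_s: 2.3
ee_pos: [544.9, -89.1, 104.3]
ee_rot: [180.0, -0.0, -171.8]
force: [0.2, -0.2, 0.4]
gripper_width: 7.0
[544.89666704 -89.07250472 104.30409554] [-59.07048377  -6.1928342 ]
```

View pics/ab.png

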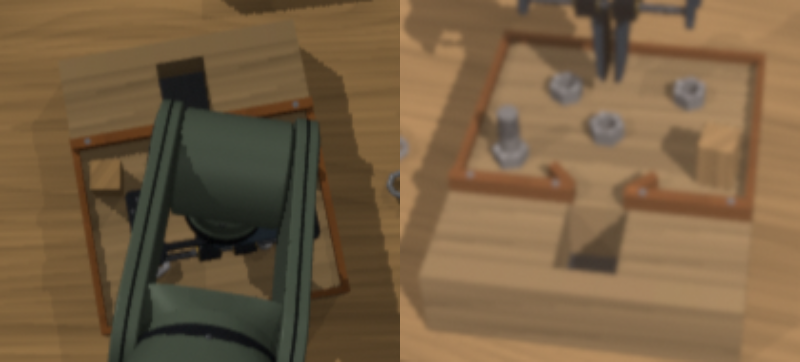

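The top view is blocked by the arm, but the scene view shows the fingers behind the middle nut, well clear. I'll descend and push the middle nut.

```bash
python3 -m jog '[{"dx":0,"dy":0,"dz":-0.02,"wx":0,"wy":0,"wz":0,"grip":0.85},{"dx":0,"dy":0,"dz":-0.0145,"wx":0,"wy":0,"wz":0,"grip":0.85},{"dx":0,"dy":0,"dz":0,"wx":0,"wy":0,"wz":0,"grip":0.85},{"dx":0,"dy":0,"dz":0,"wx":0,"wy":0,"wz":0,"grip":0.85}]'
python3 -m jog '[{"dx":0.008,"dy":0.0018,"dz":0,"wx":0,"wy":0,"wz":0,"grip":0.85},{"dx":0.008,"dy":0.0018,"dz":0,"wx":0,"wy":0,"wz":0,"grip":0.85},{"dx":0.008,"dy":0.0018,"dz":0,"wx":0,"wy":0,"wz":0,"grip":0.85},{"dx":0.008,"dy":0.0018,"dz":0,"wx":0,"wy":0,"wz":0,"grip":0.85},{"dx":0.008,"dy":0.0018,"dz":0,"wx":0,"wy":0,"wz":0,"grip":0.85},{"dx":0.008,"dy":0.0018,"dz":0,"wx":0,"wy":0,"wz":0,"grip":0.85},{"dx":0.008,"dy":0.0018,"dz":0,"wx":0,"wy":0,"wz":0,"grip":0.85},{"dx":0.008,"dy":0.0018,"dz":0,"wx":0,"wy":0,"wz":0,"grip":0.85},{"dx":0.008,"dy":0.0018,"dz":0,"wx":0,"wy":0,"wz":0,"grip":0.85},{"dx":0,"dy":0,"dz":0,"wx":0,"wy":0,"wz":0,"grip":0.85}]'
cat >> h.py <<'E'
def look(f):
    b=np.load('box.npz');s=env.state();p=s['ee_pos'];print(s['time_s'],p,(p[:2]-b['t'])@b['R'],s['force'])
    c=snap('scene',f)[195:345,200:380]; cv2.imwrite('pics/'+f,cv2.resize(c,(720,600),interpolation=cv2.INTER_CUBIC)[:,:,::-1])
E
python3 -c "
from h import *
look('c.png')"
```

```text
time_s: 2.8
ee_pos: [545.9, -89.6, 71.0]
ee_rot: [-180.0, 0.1, -171.8]
force: [0.8, 0.3, 1.5]
gripper_width: 7.0
time_s: 3.8
ee_pos: [618.4, -73.1, 69.4]
ee_rot: [-180.0, 0.1, -171.8]
force: [0.2, 0.5, -0.5]
gripper_width: 6.8
3.8 [618.39029228 -73.05518254  69.38508227] [15.95681978 -0.82894739] [ 0.15794398  0.48046974 -0.45336061]
```

View pics/c.png

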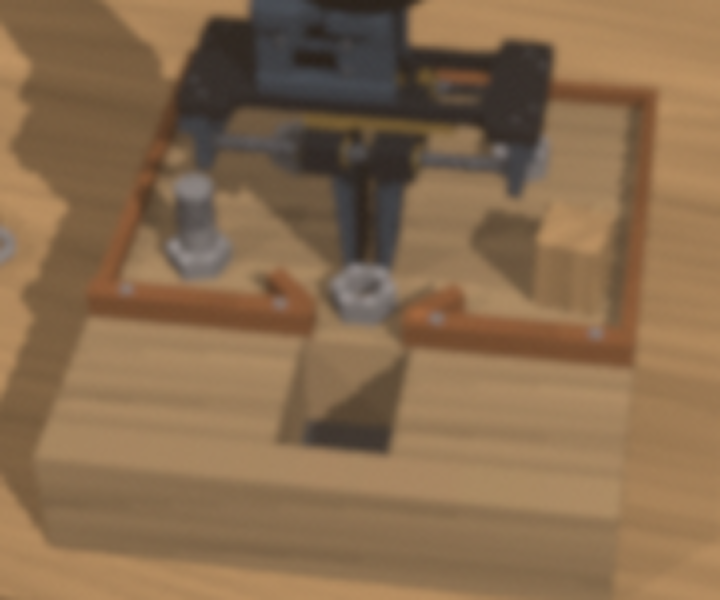

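The nut is nested and centred in the gate mouth at about (362,290), and the bolt and block are untouched. I'll finish this push, then back off.

```bash
python3 -m jog '[{"dx":0.008,"dy":0.0012,"dz":0,"wx":0,"wy":0,"wz":0,"grip":0.85},{"dx":0.008,"dy":0.0012,"dz":0,"wx":0,"wy":0,"wz":0,"grip":0.85},{"dx":0.008,"dy":0.0012,"dz":0,"wx":0,"wy":0,"wz":0,"grip":0.85},{"dx":0.008,"dy":0.0012,"dz":0,"wx":0,"wy":0,"wz":0,"grip":0.85},{"dx":0.008,"dy":0.0012,"dz":0,"wx":0,"wy":0,"wz":0,"grip":0.85},{"dx":0,"dy":0,"dz":0,"wx":0,"wy":0,"wz":0,"grip":0.85},{"dx":0,"dy":0,"dz":0,"wx":0,"wy":0,"wz":0,"grip":0.85}]'
python3 -c "
from h import *
look('d.png')"
```

```text
time_s: 4.55
ee_pos: [657.1, -67.2, 69.3]
ee_rot: [180.0, -0.0, -171.8]
force: [-0.3, 0.0, 0.0]
gripper_width: 6.7
4.55 [657.05673511 -67.24033111  69.31171351] [55.05733529 -0.59233513] [-0.2655164   0.02141797  0.01666528]
```

View pics/d.png

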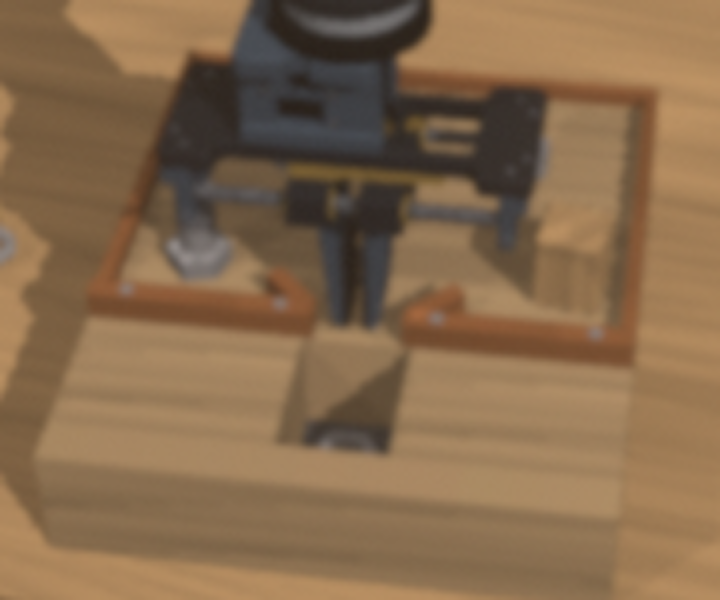

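The first nut is seen in the slot at about (345,440), and nothing else has moved. Next is the right nut: I'll lift, go behind it turned +18°, and lower.

```bash
python3 -m jog '[{"dx":-0.006,"dy":-0.001,"dz":0.02,"wx":0,"wy":0,"wz":0,"grip":0.85},{"dx":0,"dy":0,"dz":0.03,"wx":0,"wy":0,"wz":0,"grip":0.85},{"dx":-0.0285,"dy":-0.0186,"dz":0,"wx":0,"wy":0,"wz":0.063,"grip":0.85},{"dx":-0.0285,"dy":-0.0186,"dz":0,"wx":0,"wy":0,"wz":0.063,"grip":0.85},{"dx":-0.0285,"dy":-0.0186,"dz":0,"wx":0,"wy":0,"wz":0.063,"grip":0.85},{"dx":-0.0285,"dy":-0.0186,"dz":0,"wx":0,"wy":0,"wz":0.063,"grip":0.85},{"dx":-0.0285,"dy":-0.0186,"dz":0,"wx":0,"wy":0,"wz":0.063,"grip":0.85},{"dx":0,"dy":0,"dz":0,"wx":0,"wy":0,"wz":0,"grip":0.85},{"dx":0,"dy":0,"dz":0,"wx":0,"wy":0,"wz":0,"grip":0.85}]'
python3 -c "
from h import *
b=np.load('box.npz');p=env.state()['ee_pos'];print(p,(p[:2]-b['t'])@b['R'],env.state()['qpos'][5])"
```

```text
time_s: 5.5
ee_pos: [508.1, -161.6, 119.9]
ee_rot: [-180.0, 0.1, -153.9]
force: [0.6, -0.4, 0.7]
gripper_width: 6.8
[ 508.13781181 -161.6312157   119.90526889] [-105.80902758  -72.76226036] -134.99085667829158
```

```bash
python3 -m jog '[{"dx":0,"dy":0,"dz":-0.03,"wx":0,"wy":0,"wz":0,"grip":0.85},{"dx":0,"dy":0,"dz":-0.0205,"wx":0,"wy":0,"wz":0,"grip":0.85},{"dx":0,"dy":0,"dz":0,"wx":0,"wy":0,"wz":0,"grip":0.85},{"dx":0,"dy":0,"dz":0,"wx":0,"wy":0,"wz":0,"grip":0.85},{"dx":0.0076,"dy":0.0051,"dz":0,"wx":0,"wy":0,"wz":0,"grip":0.85},{"dx":0.0076,"dy":0.0051,"dz":0,"wx":0,"wy":0,"wz":0,"grip":0.85},{"dx":0.0076,"dy":0.0051,"dz":0,"wx":0,"wy":0,"wz":0,"grip":0.85},{"dx":0.0076,"dy":0.0051,"dz":0,"wx":0,"wy":0,"wz":0,"grip":0.85},{"dx":0.0076,"dy":0.0051,"dz":0,"wx":0,"wy":0,"wz":0,"grip":0.85},{"dx":0.0076,"dy":0.0051,"dz":0,"wx":0,"wy":0,"wz":0,"grip":0.85}]'
python3 -m jog '[{"dx":0.0076,"dy":0.0051,"dz":0,"wx":0,"wy":0,"wz":0,"grip":0.85},{"dx":0.0076,"dy":0.0051,"dz":0,"wx":0,"wy":0,"wz":0,"grip":0.85},{"dx":0.0076,"dy":0.0051,"dz":0,"wx":0,"wy":0,"wz":0,"grip":0.85},{"dx":0.0076,"dy":0.0051,"dz":0,"wx":0,"wy":0,"wz":0,"grip":0.85},{"dx":0.0076,"dy":0.0051,"dz":0,"wx":0,"wy":0,"wz":0,"grip":0.85},{"dx":0.0076,"dy":0.0051,"dz":0,"wx":0,"wy":0,"wz":0,"grip":0.85},{"dx":0,"dy":0,"dz":0,"wx":0,"wy":0,"wz":0,"grip":0.85}]'
python3 -c "
from h import *
look('e.png')"
```

```text
time_s: 6.5
ee_pos: [554.7, -130.2, 69.1]
ee_rot: [-180.0, 0.0, -153.8]
force: [-0.4, -0.5, -0.6]
gripper_width: 7.3
time_s: 7.2
ee_pos: [600.9, -99.4, 69.0]
ee_rot: [-180.0, 0.1, -153.8]
force: [-0.1, 0.8, -0.2]
gripper_width: 6.9
7.2 [600.94626852 -99.37278303  68.96142279] [ -5.06482291 -24.38739807] [-0.12572411  0.75619275 -0.24783096]
```

View pics/e.png

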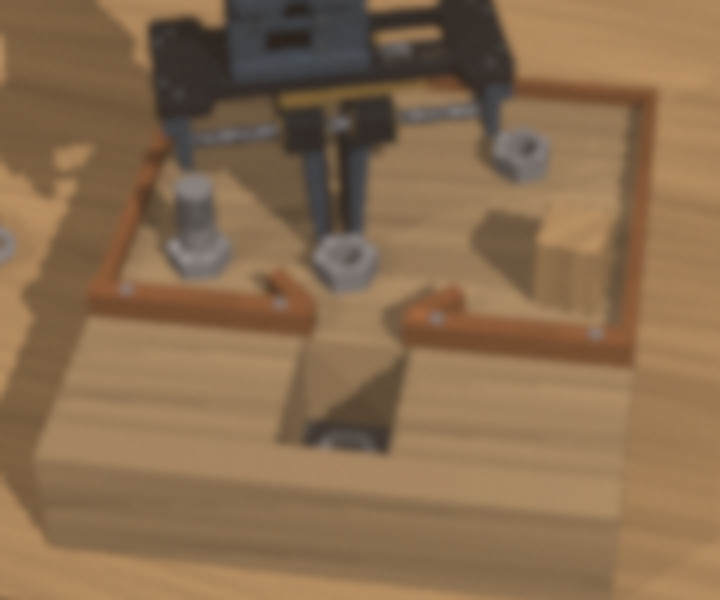

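The nut sits at about (346,257) against the fingers, just before the gate. I'll measure it and nut L at (521,150).

```bash
python3 -c "
from h import *
b=np.load('box.npz')
for u in [(346,257),(521,151),(521-0,151)]:
    w=pt('scene',(200+u[0]/4,195+u[1]/4),79)[0,:2];print(w,(w-b['t'])@b['R'])"
```

```text
[631.83595804 -84.18704488] [ 27.67602538 -13.76589089]
[519.80070613 -18.42323912] [-73.82602851  67.31498772]
[519.80070613 -18.42323912] [-73.82602851  67.31498772]
```

```bash
python3 -m jog '[{"dx":0.0058,"dy":0.0039,"dz":0,"wx":0,"wy":0,"wz":0,"grip":0.85},{"dx":0.0058,"dy":0.0039,"dz":0,"wx":0,"wy":0,"wz":0,"grip":0.85},{"dx":0.0058,"dy":0.0039,"dz":0,"wx":0,"wy":0,"wz":0,"grip":0.85},{"dx":0.0058,"dy":0.0039,"dz":0,"wx":0,"wy":0,"wz":0,"grip":0.85},{"dx":-0.0108,"dy":-0.0053,"dz":0,"wx":0,"wy":0,"wz":0,"grip":0.85},{"dx":-0.001,"dy":0.0047,"dz":0,"wx":0,"wy":0,"wz":-0.105,"grip":0.85},{"dx":-0.001,"dy":0.0047,"dz":0,"wx":0,"wy":0,"wz":-0.105,"grip":0.85},{"dx":-0.001,"dy":0.0047,"dz":0,"wx":0,"wy":0,"wz":-0.105,"grip":0.85},{"dx":0,"dy":0,"dz":0,"wx":0,"wy":0,"wz":0,"grip":0.85},{"dx":0,"dy":0,"dz":0,"wx":0,"wy":0,"wz":0,"grip":0.85}]'
python3 -c "
from h import *
look('f.png')"
```

```text
time_s: 8.25
ee_pos: [608.5, -76.1, 69.1]
ee_rot: [-180.0, -0.0, -171.7]
force: [0.3, 0.6, -0.4]
gripper_width: 6.8
8.25 [608.53256333 -76.06440671  69.0920308 ] [ 5.77051733 -2.40040924] [ 0.34308418  0.57213031 -0.39706215]
```

View pics/f.png

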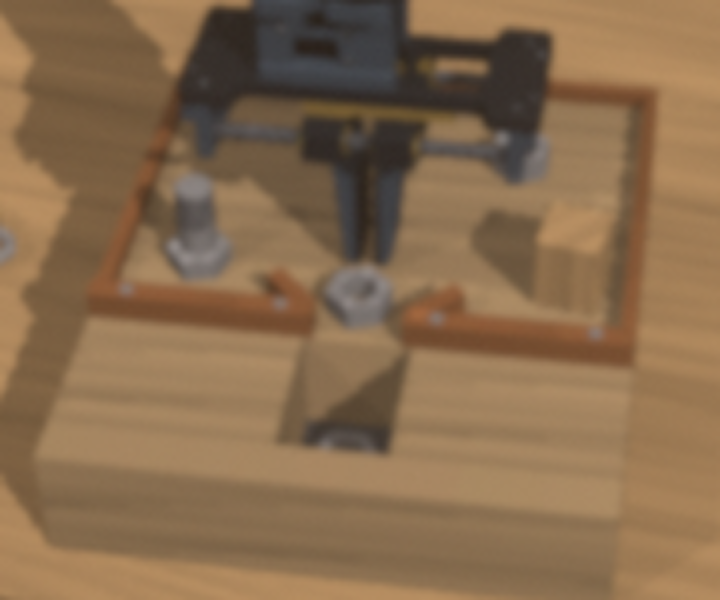

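The nut lies centred in the gate mouth at about (358,293) with the fingers straight behind it. I'll push it through.

```bash
python3 -m jog '[{"dx":0.007,"dy":0.0014,"dz":0,"wx":0,"wy":0,"wz":0,"grip":0.85},{"dx":0.007,"dy":0.0014,"dz":0,"wx":0,"wy":0,"wz":0,"grip":0.85},{"dx":0.007,"dy":0.0014,"dz":0,"wx":0,"wy":0,"wz":0,"grip":0.85},{"dx":0.007,"dy":0.0013,"dz":0,"wx":0,"wy":0,"wz":0,"grip":0.85},{"dx":0.007,"dy":0.0013,"dz":0,"wx":0,"wy":0,"wz":0,"grip":0.85},{"dx":0.007,"dy":0.0011,"dz":0,"wx":0,"wy":0,"wz":0,"grip":0.85},{"dx":0.007,"dy":0.0011,"dz":0,"wx":0,"wy":0,"wz":0,"grip":0.85},{"dx":0,"dy":0,"dz":0,"wx":0,"wy":0,"wz":0,"grip":0.85},{"dx":0,"dy":0,"dz":0,"wx":0,"wy":0,"wz":0,"grip":0.85}]'
python3 -m jog '[{"dx":-0.006,"dy":-0.001,"dz":0.02,"wx":0,"wy":0,"wz":0,"grip":0.85},{"dx":0,"dy":0,"dz":0.03,"wx":0,"wy":0,"wz":0,"grip":0.85},{"dx":-0.035,"dy":0.013,"dz":0,"wx":0,"wy":0,"wz":-0.105,"grip":0.85},{"dx":-0.035,"dy":0.013,"dz":0,"wx":0,"wy":0,"wz":-0.105,"grip":0.85},{"dx":-0.035,"dy":0.013,"dz":0,"wx":0,"wy":0,"wz":-0.105,"grip":0.85},{"dx":-0.035,"dy":0.013,"dz":0,"wx":0,"wy":0,"wz":-0.105,"grip":0.85},{"dx":-0.035,"dy":0.013,"dz":0,"wx":0,"wy":0,"wz":-0.105,"grip":0.85},{"dx":0,"dy":0,"dz":0,"wx":0,"wy":0,"wz":0,"grip":0.85},{"dx":0,"dy":0,"dz":0,"wx":0,"wy":0,"wz":0,"grip":0.85}]'
python3 -c "
from h import *
look('g.png')"
```

```text
time_s: 9.2
ee_pos: [658.1, -66.6, 68.8]
ee_rot: [180.0, -0.0, -171.8]
force: [0.1, 0.8, -0.4]
gripper_width: 6.8
time_s: 10.1
ee_pos: [476.8, -2.6, 119.5]
ee_rot: [180.0, 0.1, 158.1]
force: [1.0, 0.7, -0.8]
gripper_width: 6.8
10.1 [476.80392952  -2.6146964  119.52102811] [-114.12632353   89.09844573] [ 1.01598072  0.70177007 -0.79998163]
```

View pics/g.png

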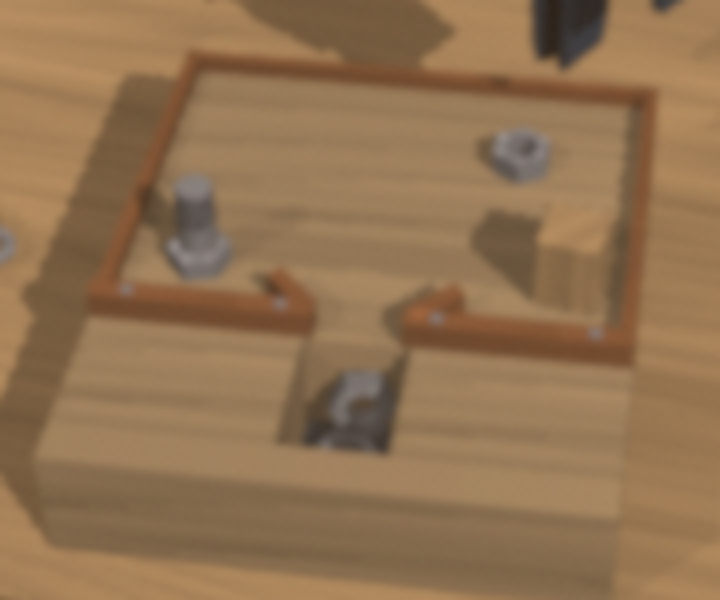

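Two nuts are in the slot, the second leaning on the first at about (357,400). The last nut is at (521,150), and the bolt and block are in place. I'll push the last nut.

```bash
python3 -m jog '[{"dx":0,"dy":0,"dz":-0.03,"wx":0,"wy":0,"wz":0,"grip":0.85},{"dx":0,"dy":0,"dz":-0.0205,"wx":0,"wy":0,"wz":0,"grip":0.85},{"dx":0,"dy":0,"dz":0,"wx":0,"wy":0,"wz":0,"grip":0.85},{"dx":0,"dy":0,"dz":0,"wx":0,"wy":0,"wz":0,"grip":0.85},{"dx":0.0074,"dy":-0.003,"dz":0,"wx":0,"wy":0,"wz":0,"grip":0.85},{"dx":0.0074,"dy":-0.003,"dz":0,"wx":0,"wy":0,"wz":0,"grip":0.85},{"dx":0.0074,"dy":-0.003,"dz":0,"wx":0,"wy":0,"wz":0,"grip":0.85},{"dx":0.0074,"dy":-0.003,"dz":0,"wx":0,"wy":0,"wz":0,"grip":0.85},{"dx":0.0074,"dy":-0.003,"dz":0,"wx":0,"wy":0,"wz":0,"grip":0.85},{"dx":0.0074,"dy":-0.003,"dz":0,"wx":0,"wy":0,"wz":0,"grip":0.85}]'
python3 -m jog '[{"dx":0.0074,"dy":-0.003,"dz":0,"wx":0,"wy":0,"wz":0,"grip":0.85},{"dx":0.0074,"dy":-0.003,"dz":0,"wx":0,"wy":0,"wz":0,"grip":0.85},{"dx":0.0074,"dy":-0.003,"dz":0,"wx":0,"wy":0,"wz":0,"grip":0.85},{"dx":0.0074,"dy":-0.003,"dz":0,"wx":0,"wy":0,"wz":0,"grip":0.85},{"dx":0.0074,"dy":-0.003,"dz":0,"wx":0,"wy":0,"wz":0,"grip":0.85},{"dx":0.0074,"dy":-0.003,"dz":0,"wx":0,"wy":0,"wz":0,"grip":0.85},{"dx":0.0074,"dy":-0.003,"dz":0,"wx":0,"wy":0,"wz":0,"grip":0.85},{"dx":0.0074,"dy":-0.003,"dz":0,"wx":0,"wy":0,"wz":0,"grip":0.85},{"dx":0,"dy":0,"dz":0,"wx":0,"wy":0,"wz":0,"grip":0.85}]'
python3 -c "
from h import *
look('i.png')"
```

```text
time_s: 11.15
ee_pos: [522.1, -21.0, 68.5]
ee_rot: [180.0, -0.0, 158.1]
force: [-0.7, 1.2, 0.1]
gripper_width: 7.1
time_s: 12.05
ee_pos: [582.0, -45.2, 68.5]
ee_rot: [180.0, 0.1, 158.1]
force: [-0.1, 0.3, -0.0]
gripper_width: 7.0
12.05 [581.99484266 -45.19886545  68.49690462] [-16.09020002  31.93676146] [-0.06318386  0.31395531 -0.00700283]
```

View pics/i.png

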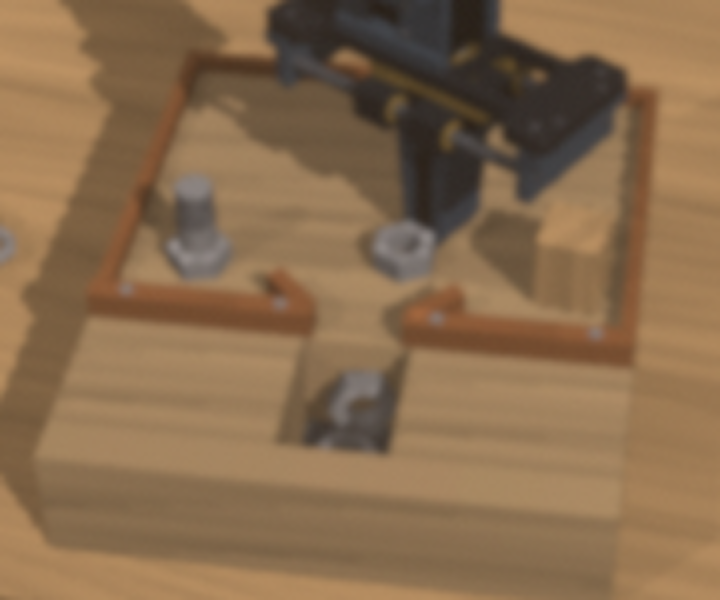

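```bash
python3 -c "
from h import *
b=np.load('box.npz')
for u in [(404,241)]:
    w=pt('scene',(200+u[0]/4,195+u[1]/4),79)[0,:2];print(w,(w-b['t'])@b['R'])"
```

```text
[611.20216718 -58.78610603] [10.87885375 14.31997825]
```

```bash
python3 -m jog '[{"dx":0.006,"dy":-0.0024,"dz":0,"wx":0,"wy":0,"wz":0,"grip":0.85},{"dx":0.006,"dy":-0.0024,"dz":0,"wx":0,"wy":0,"wz":0,"grip":0.85},{"dx":0.006,"dy":-0.0024,"dz":0,"wx":0,"wy":0,"wz":0,"grip":0.85},{"dx":0.006,"dy":-0.0024,"dz":0,"wx":0,"wy":0,"wz":0,"grip":0.85},{"dx":-0.0186,"dy":0.0074,"dz":0,"wx":0,"wy":0,"wz":0,"grip":0.85},{"dx":0.0007,"dy":-0.007,"dz":0,"wx":0,"wy":0,"wz":0.131,"grip":0.85},{"dx":0.0007,"dy":-0.007,"dz":0,"wx":0,"wy":0,"wz":0.131,"grip":0.85},{"dx":0.0007,"dy":-0.007,"dz":0,"wx":0,"wy":0,"wz":0.131,"grip":0.85},{"dx":0.0007,"dy":-0.007,"dz":0,"wx":0,"wy":0,"wz":0.131,"grip":0.85},{"dx":0,"dy":0,"dz":0,"wx":0,"wy":0,"wz":0,"grip":0.85}]'
python3 -m jog '[{"dx":0,"dy":0,"dz":0,"wx":0,"wy":0,"wz":0,"grip":0.85}]'
python3 -c "
from h import *
look('j.png')
im=cv2.imread('pics/j.png');g=cv2.cvtColor(im,cv2.COLOR_BGR2HSV)
m=(g[...,1]<75).astype(np.uint8);m[:225]=0;m[345:]=0;m[:,:300]=0;m[:,430:]=0
n,l,s,c=cv2.connectedComponentsWithStats(m);b=np.load('box.npz')
for i in range(1,n):
  if s[i,4]>200:
    w=pt('scene',200*np.array([1,0])+195*np.array([0,1])+c[i]/4,74)[0,:2];print(s[i],c[i],(w-b['t'])@b['R'])
"
```

```text
time_s: 13.1
ee_pos: [589.4, -75.8, 68.6]
ee_rot: [-180.0, 0.0, -172.0]
force: [0.6, 0.2, 0.0]
gripper_width: 6.7
time_s: 13.2
ee_pos: [589.0, -75.0, 68.5]
ee_rot: [180.0, 0.0, -172.1]
force: [-0.4, 0.2, -0.4]
gripper_width: 6.6
13.2 [589.0363951  -74.95260812  68.45269171] [-13.36737107   1.48261781] [-0.39094483  0.1687267  -0.42956721]
[356 225  18  17 219] [365.03196347 231.29223744] [ 0.13575445 -8.38576524]
[389 225  17  18 245] [396.29387755 232.34693878] [-1.28803655  8.27284429]
[ 340  245   66   65 3405] [373.32628488 276.37298091] [35.19414115  1.80936648]
```

View pics/j.png

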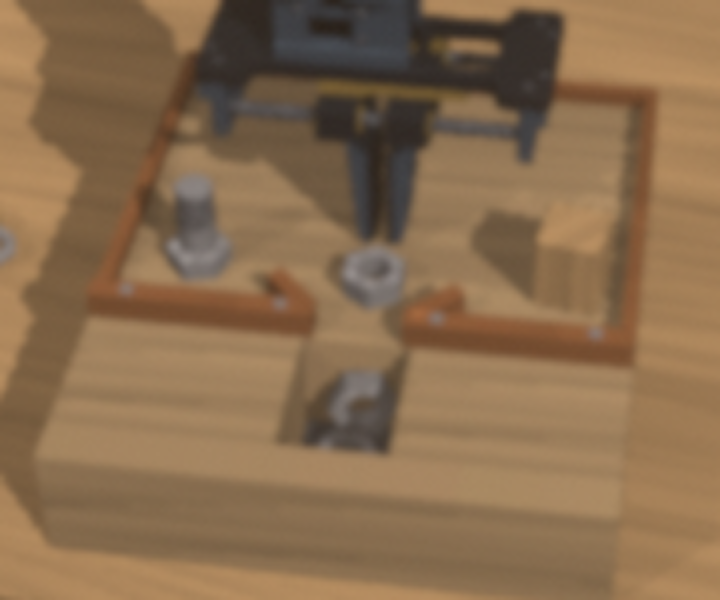

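The nut is at about (373,273), centred, with the fingers square behind it. I'll do the final push and then withdraw.

```bash
python3 -m jog '[{"dx":0.0077,"dy":0.0009,"dz":0,"wx":0,"wy":0,"wz":0,"grip":0.85},{"dx":0.0077,"dy":0.0009,"dz":0,"wx":0,"wy":0,"wz":0,"grip":0.85},{"dx":0.0077,"dy":0.0009,"dz":0,"wx":0,"wy":0,"wz":0,"grip":0.85},{"dx":0.0077,"dy":0.0009,"dz":0,"wx":0,"wy":0,"wz":0,"grip":0.85},{"dx":0.0077,"dy":0.0009,"dz":0,"wx":0,"wy":0,"wz":0,"grip":0.85},{"dx":0.0077,"dy":0.001,"dz":0,"wx":0,"wy":0,"wz":0,"grip":0.85},{"dx":0.0077,"dy":0.001,"dz":0,"wx":0,"wy":0,"wz":0,"grip":0.85},{"dx":0.0077,"dy":0.001,"dz":0,"wx":0,"wy":0,"wz":0,"grip":0.85},{"dx":0.0077,"dy":0.001,"dz":0,"wx":0,"wy":0,"wz":0,"grip":0.85},{"dx":0,"dy":0,"dz":0,"wx":0,"wy":0,"wz":0,"grip":0.85}]'
python3 -m jog '[{"dx":0,"dy":0,"dz":0,"wx":0,"wy":0,"wz":0,"grip":0.85},{"dx":-0.006,"dy":-0.001,"dz":0.02,"wx":0,"wy":0,"wz":0,"grip":0.85},{"dx":0,"dy":0,"dz":0.045,"wx":0,"wy":0,"wz":0,"grip":0.85},{"dx":0,"dy":0,"dz":0.045,"wx":0,"wy":0,"wz":0,"grip":0.85},{"dx":-0.035,"dy":0.03,"dz":0,"wx":0,"wy":0,"wz":0,"grip":0.85},{"dx":-0.035,"dy":0.03,"dz":0,"wx":0,"wy":0,"wz":0,"grip":0.85},{"dx":-0.035,"dy":0.03,"dz":0,"wx":0,"wy":0,"wz":0,"grip":0.85},{"dx":-0.035,"dy":0.03,"dz":0,"wx":0,"wy":0,"wz":0,"grip":0.85},{"dx":-0.035,"dy":0.03,"dz":0,"wx":0,"wy":0,"wz":0,"grip":0.85},{"dx":-0.035,"dy":0.03,"dz":0,"wx":0,"wy":0,"wz":0,"grip":0.85}]'
python3 -m jog '[{"dx":-0.02,"dy":0.045,"dz":0,"wx":0,"wy":0,"wz":0,"grip":0.85},{"dx":-0.02,"dy":0.045,"dz":0,"wx":0,"wy":0,"wz":0,"grip":0.85},{"dx":-0.02,"dy":0.045,"dz":0,"wx":0,"wy":0,"wz":0,"grip":0.85},{"dx":0,"dy":0,"dz":0,"wx":0,"wy":0,"wz":0,"grip":0.85},{"dx":0,"dy":0,"dz":0,"wx":0,"wy":0,"wz":0,"grip":0.85}]'
python3 - <<'E'
from h import *
a=snap('top','k.png');c=snap('scene','l.png')[195:345,200:380]
cv2.imwrite('pics/fin.png',np.hstack([cv2.resize(a[130:320,240:450],(400,362)),cv2.resize(c,(400,362))])[:,:,::-1])
a0=cv2.imread('pics/top0.png').astype(int)
d=np.abs(a[:,:,::-1].astype(int)-a0).sum(2)
for n,(x0,y0,x1,y1) in dict(sand=(120,295,172,350),file=(500,185,530,340),lock=(440,212,480,248),bolt=(376,193,404,218),block=(283,208,308,236)).items(): print(n,d[y0:y1,x0:x1].mean())
E
```

```text
time_s: 14.25
ee_pos: [659.5, -66.3, 68.5]
ee_rot: [-180.0, 0.1, -171.9]
force: [1.3, -0.0, 0.4]
gripper_width: 6.5
time_s: 15.25
ee_pos: [440.1, 113.3, 178.6]
ee_rot: [180.0, 0.0, -172.0]
force: [0.7, 1.0, 1.1]
gripper_width: 6.5
time_s: 15.75
ee_pos: [381.4, 248.0, 178.5]
ee_rot: [-180.0, 0.0, -171.7]
force: [0.3, 0.4, 0.2]
gripper_width: 6.9
sand 96.82797202797202
file 10.525806451612903
lock 12.239583333333334
bolt 11.162857142857144
block 10.554285714285715
```

View pics/fin.png

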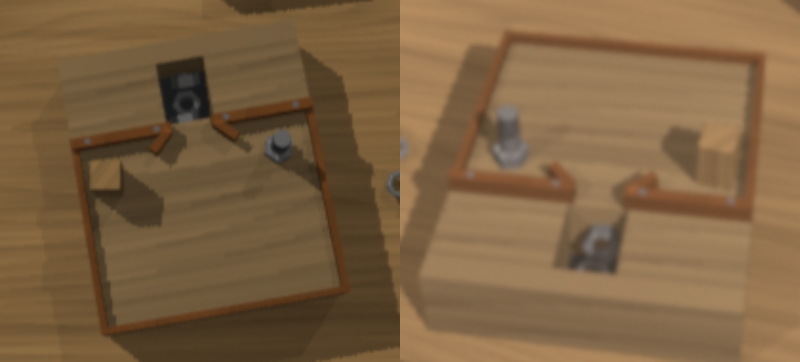

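The deck is clear, the nuts are in the slot, and the bolt and block are unchanged. The high top-view difference at the sanding block is probably the arm hanging over it, so I'll check that one in the scene view and hand in.

Run:
```python
from h import *
a=cv2.imread('pics/scene0.png').astype(int);b=cv2.imread('pics/l.png').astype(int)
# bottom edge / sides of the sanding block, by colour centroid
for im in(a,b):
    w=im[230:280,480:540].astype(np.uint8);h=cv2.cvtColor(w,cv2.COLOR_BGR2HSV)
    m=(h[...,1]>150)&(h[...,0]<14);y,x=np.nonzero(m);print(m.sum(),x.mean()+480 if m.any() else 0,y.mean()+230 if m.any() else 0)
print(np.abs(a-b).sum(2)[230:280,480:540].mean(), env.state()['time_s'])
env.job_done()
```

```text
1049 508.14204003813154 255.51286939942804
1048 508.07347328244276 255.49522900763358
8.272 15.85
the job is handed in; nothing more can be done
```

I swept all three nuts one at a time along the deck and through the gate with nearly shut fingertips, and each dropped into the slot. I never picked one up. The job was handed in at 15.85 s, with the arm withdrawn and touching nothing.

- **Nuts:** the final pictures show a clear deck. I could make out the first two nuts in the slot. After the third push the pile there had changed and the deck was empty, but I could not tell all three apart.
- **Things to leave alone:** the bolt, block, file and padlock are unchanged in the top view.
- **A check that disagreed:** the top view showed a large difference at the sanding block. The arm seems to have been hanging over it, because in the scene view its position matches the start to within 0.1 pixel.
- **Forces:** the wrist readings at the end of each move stayed below 2 N.

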